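Set the end cap of a gear head with a quarter turn of clearance

TASK

On the bench stand, first turn the black selector knob clockwise to the red mark, so that it clicks in there and locks the spindle. Then screw the knurled end cap of the blue gear head clockwise all the way down until it bottoms out, and back it off a quarter turn to give the bearing its running clearance. Finish still gripping the cap at that setting, without letting go, and leave the loose parts lying round the stand where they are.

Things in the scene. Friction and masses are not known exactly. Their poses are not given: they have to be found in the camera images.
- stand: fixed test stand: dark plate 130 (x) x 270 (y) x 12 mm, origin at the centre of its underside, z up. At y = -70 mm a grey selector housing 84 x 84 mm, its top 52 mm above the bench; at y = +65 mm a blue round gear head, 68 mm across (foot 86) up to a shoulder at 52 mm with white ticks every quarter turn, then a neck 39 mm across up to 65 mm, on which the cap bottoms
- selector (a joint): angle of the selector knob, rad, growing clockwise seen from above. Four spring detents at 0, 0.7, 1.4 and 2.1; the third (1.4) has the large red mark, the others small black ones. Starts at the first or second (rarely between them). Between detents it needs up to about 0.1 N m; let go, it snaps into the nearest detent and stays
- selector_grip (a point): point on the knob's upright axis, 71 mm above the bench, at gripping height: a black bar 40 mm long, 12 mm wide, from 59 to 79 mm above the bench, on a 38 mm disc. x axis along the bar to its white pointer end (which shows the mark), z up; turns with the knob
- end_cap (a joint): angle of the end cap, rad: 0 = bottomed out (hard stop), growing counterclockwise seen from above as it unscrews and rises (right-hand thread, 6 mm a turn, friction about 0.1 N m; stays where it is left). Starts 1.8 to 2.8 rad above the bottom, already on its thread; it does not come off (stop at 6.2)
- end_cap_grip (a point): point on the cap's upright axis, 16 mm above its underside, 12 mm below its top. Bright knurled round cap, 44 mm across, 28 mm high, red radial line on top; bottomed, its underside is 65 mm above the bench. x axis along the red line, z up; turns and rises with the cap
- crown_gear: loose bystander, to be left alone: crown gear, steel, 52 mm across, 16 mm high; origin at the centre of its underside
- bearing_large: loose bystander, to be left alone: ball bearing, steel, 35 mm across, 11 mm high; origin at the centre of its underside
- pinion_gear: loose bystander, to be left alone: small pinion gear, steel, 38 mm across, 18 mm high; origin at the centre of its underside
- chuck_key: loose bystander, to be left alone: T-shaped steel drill chuck key, 75 x 82 x 17 mm; origin at the centre of its underside
- armature_spare: loose bystander, to be left alone: motor armature (copper, grey and steel), 37 x 135 x 37 mm, lying; origin at the centre of its underside

How it is judged:
By the outcome, as a careful person would: the job done as asked, in the order asked, and still so for the second after the job is handed in, while the arm keeps its last pose, push and grip.
It also fails if it takes over 72 s, if anything falls off the work surface, if the arm or the gripper's body presses on something with over 40 N, if the wrist force passes 120 N, or if a joint passes its speed limit or range.

ROBOT

A 7-joint arm with a two-finger parallel gripper is mounted at the origin on a cart in front of the work surface, level with it; the furniture and walls round the work are solid. World frame = base frame: x ahead of the robot, y to its left, z up, the work surface at z = 0. Lengths are in m, angles in degrees, forces in N, time in s.
With the tool pointing down it reaches from about 0.425 to 0.95 m from the base axis. Payload 16.7 kg.
Tool frame: the origin (TCP) lies on the centre line of the jaws, within the pads' length; the fingertips stand 11 mm ahead of it and the grasp point (between the pads) lies 8 mm behind it; z points along the fingers, y is the line along which they close (so a half turn about z gives the same grasp; the last joint's range is limited). The gripper opens to 94 mm and grips with 3 to 60 N. Pads are 16 mm wide; open, the fingers measure 119 mm over their backs; the gripper's body (75 mm by 177 mm) begins 78 mm behind the grasp point.
Start: joints at [55.892, 24.414, 4.234, 92.017, -1.954, 63.644, -3.845], TCP at [0.291, -0.609, 0.216] pointing down, gripper open.
Joint ranges: [-163.25, 163.25], [-28.42, 122.38], [-70.27, 78.77], [12.13, 141.07], [-58.53, 238.53], [9.26, 117.41], [-156.51, 156.51]. Speed limits (degrees/s): [108.29, 108.29, 136.94, 136.94, 172.46, 172.46, 172.46].

INTERFACE

Orientations are given as [roll, pitch, yaw] about the fixed x, y, z axes, in that order (R = Rz(yaw) Ry(pitch) Rx(roll)).
In Python, from rig import ctrl, solver, camera, sign_off, search_frame, trace, place_of gives the robot as it stands. Calls block until the motion is done:
- ctrl.move_ptp(position, orientation): joint-space move of the TCP to a pose.
- ctrl.move_straight(position, rotation=None, velocity=0.15, f_stop=None): straight line of the TCP; rotation=None keeps the orientation; velocity is the mean speed in m/s. With f_stop (N) it stops when the force on the tool has changed by that much, and returns True; else False.
- ctrl.goto_joints(angles): joint-space move.
- ctrl.move_gripper(opening, f_grip=None): finger opening in m; f_grip is the grip in N (None keeps the last); returns when the fingers have stopped.
- ctrl.wait(seconds).
- solver.ik(position, orientation): joint angles nearest the present ones, or None.
- camera(name): name is "scene" or "top" or "wrist"; returns a dict with "frame" (400x640x3 uint8, blue, green, red), "range_z" (400x640 float32, m along the optical axis (not along the pixel's ray), 0 where there is no reading), "fx", "fy", "cx", "cy" (pixels), "R" (3x3) and "t" (3): a world point X has camera coordinates R X + t; the wrist camera has in their place "tool_from_camera" (4x4, takes a point from camera to tool coordinates, whose origin is the TCP and whose axes are the flange's). Camera axes: x right, y down, z forward; pixel columns grow to the right and rows downward; lengths in m; the calibration is good to about 2 mm. A picture is of the moment at which its call begins: read the wrist's pose just before it.
A pose or a line that the arm cannot do raises ctrl.Unreachable and nothing moves.
- sign_off(): hands the job in; it is judged then, once.
Trained networks look in the newest picture that a camera, given by its name, has taken for a name from the list of things; names that differ only in an ending like _2 or _b are one class to them, and where a whole thing is asked for, a point or a joint stands for the part that bears it (a point fixed in the world has none). Each returns a list of dicts, best first, with "confidence" (0 to 1); they miss things now and then, are a little off and sometimes report something else, mostly with a low value. They report only what shows in the picture. A call takes as long as a camera call.
- search_frame(camera, thing): "location" ([column, row] in pixels, amid what is visible of it).
- trace(camera, thing): "pixels" (400x640 bool, what is visible of it) and "location" ([column, row] in pixels, amid what is visible of it).
- place_of(camera, thing): "location" ([column, row] in pixels: a listed point, or the origin of a listed thing).
Readings, each from a call of its own:
- ctrl.current_t(): time.
- ctrl.current_qpos(): joint angles.
- ctrl.current_qd(): joint speeds.
- ctrl.current_tau(): joint torques, N m.
- ctrl.current_tool_pos(): TCP position.
- ctrl.current_eef_rot(): TCP orientation.
- ctrl.current_contact_force(): force on the tool from outside, world axes, zero at the start.
- ctrl.current_torque(): the same for the moment, N m.
- ctrl.current_finger_gap(): finger opening in m.
- ctrl.current_grasp_force(): force on a finger pad.
Only numpy, scipy, OpenCV 4.12 (cv2) and the standard library are available. Lean on these libraries where they do the work, as an engineer would, in place of code of your own. Each camera call takes 0.05 s, during which the arm holds its last target. There are 200 camera calls.

## Working session

There is one attempt and no reset: what is moved stays moved. The work goes in short steps, each a Python script; the robot and the scene stay as the last script left them, time stands still between calls to the robot, and variables do not carry over. Pictures are saved under pics/ and viewed, at most 10 in all, crops included, and the job is handed in when it is done.

```bash
mkdir -p pics; ls
python3 - <<'E'
from rig import *
import cv2,numpy as np
ims=[]
for n in("top","scene"):
    c=camera(n); cv2.imwrite(f"pics/{n}0.png",c["frame"])
    print(n,c["fx"],c["cx"],c["cy"],c["R"].round(3).tolist(),c["t"])
    for th in("stand","selector_grip","end_cap_grip"):
        for r in place_of(n,th)[:2]:
            u,v=map(float,r["location"]); z=float(c["range_z"][int(v),int(u)])
            X=c["R"].T@(np.array([(u-c["cx"])/c["fx"]*z,(v-c["cy"])/c["fy"]*z,z])-c["t"])
            print(th,r["confidence"],u,v,X.round(4))
print(ctrl.current_t(),ctrl.current_eef_rot(),ctrl.current_qpos())
E
```

```text
pics
top 508.1622439621431 318.58042072154893 193.51374485516592 [[-0.012, -1.0, 0.011], [-0.981, 0.01, -0.193], [0.193, -0.013, -0.981]] [0.01627846 0.5389395  1.1748039 ]
stand 0.94 309.2 195.9 [0.5407 0.0333 0.0145]
end_cap_grip 0.76 283.7 195.9 [0.5264 0.0923 0.0924]
scene 403.1425985229805 323.7403754523108 198.1195646915105 [[-0.887, -0.461, -0.001], [-0.347, 0.67, -0.657], [0.303, -0.583, -0.754]] [0.47566065 0.22978678 0.76293176]
stand 0.76 311.3 225.8 [0.5153 0.093  0.089 ]
selector_grip 0.6 318.2 180.7 [ 0.5659 -0.0312  0.0779]
end_cap_grip 0.92 302.4 224.8 [0.5309 0.101  0.0922]
0.4 [-1.79985857e+02 -2.33775635e-03  2.55390330e+01] [55.89121863 24.41968838  4.23502426 92.02128153 -1.95641554 63.64515005
 -3.84317628]
```

Run:
```python
import cv2,numpy as np
a=cv2.resize(cv2.imread("pics/top0.png")[100:300,200:440],None,fx=3,fy=3,interpolation=cv2.INTER_CUBIC)
cv2.imwrite("pics/top0c.png",a)
```

```text
(no output)
```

View pics/top0c.png

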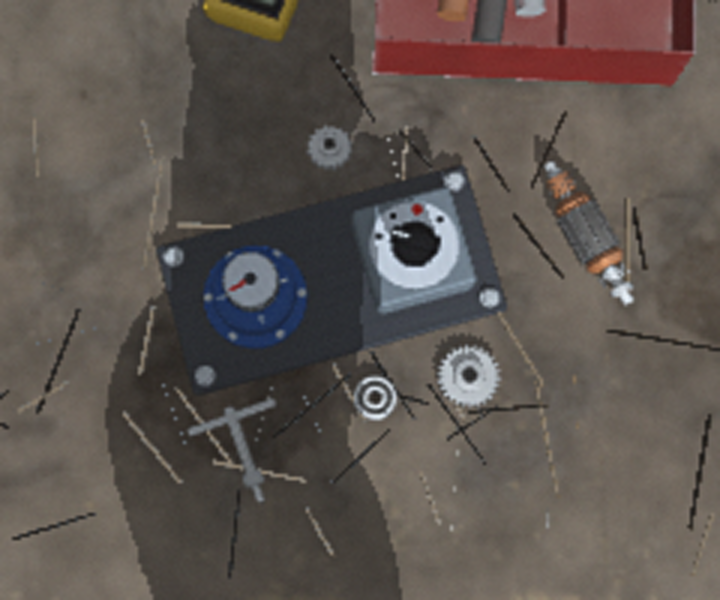

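View pics/scene0.png

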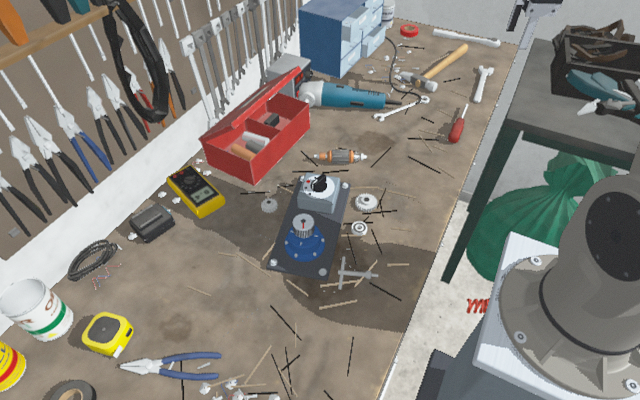

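```bash
cat > h.py <<'E'
from rig import *
import cv2,numpy as np
from scipy.spatial.transform import Rotation as Rn
def wpose():
    T=np.eye(4); T[:3,:3]=Rn.from_euler("xyz",ctrl.current_eef_rot(),degrees=True).as_matrix(); T[:3,3]=ctrl.current_tool_pos(); return T
def shot(n,name):
    W=wpose(); c=camera(n); cv2.imwrite(f"pics/{name}.png",c["frame"])
    if n=="wrist": T=W@c["tool_from_camera"]
    else:
        T=np.eye(4); T[:3,:3]=c["R"].T; T[:3,3]=-c["R"].T@c["t"]
    c["T"]=T; return c
def ray(c,u,v,z):  # intersect pixel ray with world plane z
    u,v=np.asarray(u,float),np.asarray(v,float)
    d=np.stack([(u-c["cx"])/c["fx"],(v-c["cy"])/c["fy"],np.ones_like(u)],-1)@c["T"][:3,:3].T
    o=c["T"][:3,3]; return o+d*((z-o[2])/d[...,2])[...,None]
def yaw():
    x=wpose()[:3,0]; return np.degrees(np.arctan2(x[1],x[0]))
def rot(y): return [180,0,y]
E
python3 - <<'E'
from h import *
# yaw of wrist picture
ctrl.move_ptp([0.48,0.03,0.30],rot(15))
print(ctrl.current_t(),ctrl.current_qpos().round(1),wpose().round(3).tolist())
c=shot("wrist","w1"); print(c["tool_from_camera"].round(3).tolist())
import pickle; pickle.dump(c,open("w1.pkl","wb"))
for th in("stand","selector_grip","end_cap_grip"):
    for r in place_of("wrist",th)[:2]:
        u,v=r["location"]; print(th,r["confidence"],u,v,ray(c,u,v,{"s":.071,"e":.083}[th[0]] if th!="stand" else 0).round(4))
for y in range(-180,180,30):
    q=[solver.ik(p,rot(y)) for p in([.55,-.03,.1],[.52,.09,.1])]
    print(y,[None if a is None else np.round(a,0).tolist() for a in q])
E
```

```text
2.7917 [ 15.5   3.5 -27.6 108.5   1.7  68.4 -87.8] [[0.966, 0.258, -0.0, 0.48], [0.258, -0.966, 0.0, 0.029], [-0.0, -0.0, -1.0, 0.3], [0.0, 0.0, 0.0, 1.0]]
[[0.002, -0.966, -0.259, 0.076], [1.0, 0.002, -0.0, -0.0], [0.001, -0.259, 0.966, -0.167], [0.0, 0.0, 0.0, 1.0]]
stand 0.7 332.4 115.0 [0.5527 0.0317 0.    ]
selector_grip 0.8 396.5 116.0 [ 0.5704 -0.0355  0.071 ]
end_cap_grip 0.62 275.6 116.7 [0.535  0.0941 0.083 ]
-180 [[29.0, 26.0, -40.0, 112.0, 22.0, 50.0, 67.0], [19.0, 25.0, -43.0, 115.0, 22.0, 49.0, 53.0]]
-150 [[42.0, 33.0, -59.0, 111.0, 34.0, 55.0, 87.0], [30.0, 30.0, -59.0, 114.0, 32.0, 54.0, 74.0]]
-120 [[42.0, 33.0, -59.0, 111.0, 34.0, 55.0, 117.0], [30.0, 30.0, -59.0, 114.0, 32.0, 54.0, 104.0]]
-90 [[-47.0, 33.0, 59.0, 116.0, -37.0, 51.0, -148.0], [-67.0, 39.0, 69.0, 119.0, -46.0, 55.0, -152.0]]
-60 [[-24.0, 22.0, 26.0, 115.0, -14.0, 45.0, -141.0], [-47.0, 22.0, 37.0, 119.0, -19.0, 45.0, -148.0]]
-30 [[14.0, 22.0, -22.0, 113.0, 11.0, 47.0, -134.0], [5.0, 21.0, -26.0, 116.0, 13.0, 46.0, -148.0]]
0 [[15.0, 22.0, -23.0, 113.0, 12.0, 47.0, -104.0], [7.0, 21.0, -28.0, 115.0, 14.0, 46.0, -119.0]]
30 [[16.0, 23.0, -24.0, 113.0, 12.0, 47.0, -75.0], [8.0, 21.0, -29.0, 115.0, 14.0, 47.0, -90.0]]
60 [[17.0, 23.0, -25.0, 113.0, 13.0, 47.0, -45.0], [8.0, 22.0, -30.0, 115.0, 15.0, 47.0, -60.0]]
90 [[20.0, 23.0, -29.0, 113.0, 15.0, 48.0, -17.0], [11.0, 22.0, -33.0, 115.0, 16.0, 47.0, -32.0]]
120 [[23.0, 24.0, -32.0, 112.0, 17.0, 48.0, 11.0], [13.0, 23.0, -36.0, 115.0, 18.0, 48.0, -3.0]]
150 [[26.0, 25.0, -36.0, 112.0, 19.0, 49.0, 39.0], [16.0, 24.0, -40.0, 115.0, 20.0, 48.0, 25.0]]
```

View pics/w1.png

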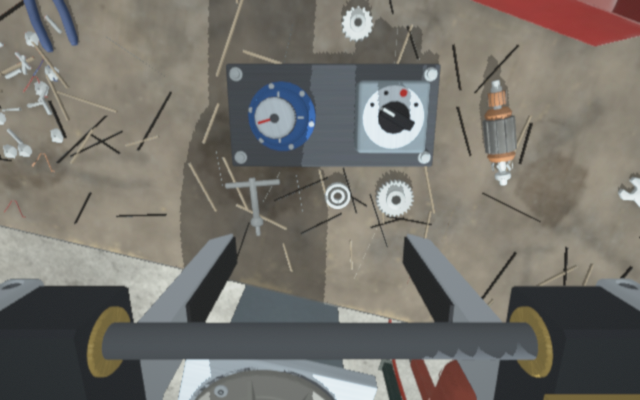

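```bash
cat >> h.py <<'E'
def rectify(c,x,y,z,half=.045,n=500):
    """top view: image up=+x, left=+y"""
    g=np.array([[x+half,y+half],[x+half,y-half],[x-half,y-half],[x-half,y+half]])
    P=np.c_[g,np.full(4,z),]; Q=(P-c["T"][:3,3])@c["T"][:3,:3]
    px=np.c_[Q[:,0]/Q[:,2]*c["fx"]+c["cx"],Q[:,1]/Q[:,2]*c["fy"]+c["cy"]].astype(np.float32)
    H=cv2.getPerspectiveTransform(px,np.float32([[0,0],[n,0],[n,n],[0,n]]))
    return cv2.warpPerspective(c["frame"],H,(n,n),flags=cv2.INTER_CUBIC)
E
python3 - <<'E'
from h import *; import pickle
c=pickle.load(open("w1.pkl","rb"))
a=[rectify(c,.5704,-.0355,.079,n=400),rectify(c,.535,.0941,.0952,n=400)]
for i in a: cv2.drawMarker(i,(200,200),(0,255,0),0,20,1)
cv2.imwrite("pics/r1.png",np.hstack(a))
E
```

```text
(no output)
```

View pics/r1.png

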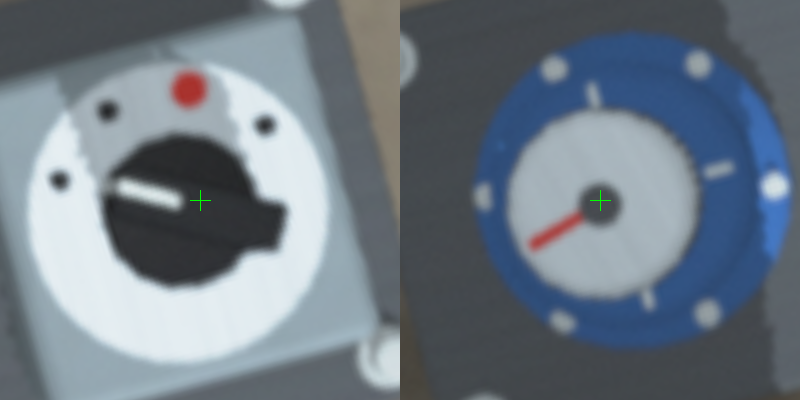

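Run:
```python
from h import *
x,y=.569,-.0345
def st(s): print(s,round(ctrl.current_t(),2),wpose()[:3,3].round(4),round(yaw(),1),ctrl.current_contact_force().round(1),ctrl.current_torque().round(2),round(ctrl.current_finger_gap(),4))
ctrl.move_ptp([x,y,.13],rot(75.5)); ctrl.move_gripper(.05,15)
print(ctrl.move_straight([x,y,.073],velocity=.08,f_stop=15)); st("down")
ctrl.move_gripper(0.0,20); st("closed")
for yy in (60,45,30,15,5,-5):
    ctrl.move_straight([x,y,.073],rot(yy)); st(yy)
print(ctrl.current_qpos().round(0))
```

```text
False
down 5.67 [ 0.5693 -0.0344  0.0733] 75.5 [-0.1  0.2 -0.1] [ 0.01 -0.05 -0.02] 0.0501
closed 6.35 [ 0.5693 -0.0346  0.0731] 75.5 [ 2.3 -0.4 -0.2] [-0.25 -0.61 -0.01] 0.0119
60 6.77 [ 0.5698 -0.0348  0.0731] 60.0 [ 5.9 -2.8 -4.1] [-0.67 -1.47  0.05] 0.0118
45 7.17 [ 0.5703 -0.0351  0.0732] 44.9 [ 9.4 -3.9 -6.8] [-1.09 -2.17  0.  ] 0.0117
30 7.58 [ 0.5706 -0.0356  0.0732] 29.9 [11.1 -6.9 -9.5] [-1.66 -2.73  0.06] 0.0118
15 7.99 [ 0.5707 -0.0361  0.0732] 14.9 [12.6 -9.1 -9.8] [-2.26 -2.99  0.02] 0.0118
5 8.32 [ 0.5708 -0.0365  0.0732] 4.9 [ 12.3 -11.9 -11.2] [-2.68 -3.17 -0.01] 0.0114
-5 8.64 [ 0.5708 -0.0368  0.0732] -5.1 [ 12.9 -12.8 -10.9] [-3.04 -3.07  0.04] 0.0117
[   3.   25.   -8.  112.    5.   43. -102.]
```

Run:
```python
from h import *; import pickle
ctrl.move_gripper(.05); ctrl.wait(.3)
ctrl.move_straight([.569,-.0345,.14],velocity=.12)
ctrl.move_ptp([.46,.03,.24],rot(15.2))
print(ctrl.current_t())
c=shot("wrist","w2"); pickle.dump(c,open("w2.pkl","wb"))
a=[rectify(c,.5704,-.0355,.079,n=400),rectify(c,.535,.0941,.0952,n=400)]
for i in a: cv2.drawMarker(i,(200,200),(0,255,0),0,20,1)
cv2.imwrite("pics/r2.png",np.hstack(a))
for th in("selector_grip","end_cap_grip"):
    for r in place_of("wrist",th)[:1]:
        u,v=r["location"]; print(th,r["confidence"],u,v,ray(c,u,v,{"s":.071,"e":.083}[th[0]]).round(4))
```

```text
11.1
selector_grip 0.92 418.4 97.0 [ 0.5698 -0.0363  0.071 ]
end_cap_grip 0.95 274.0 95.2 [0.5357 0.0934 0.083 ]
```

View pics/r2.png

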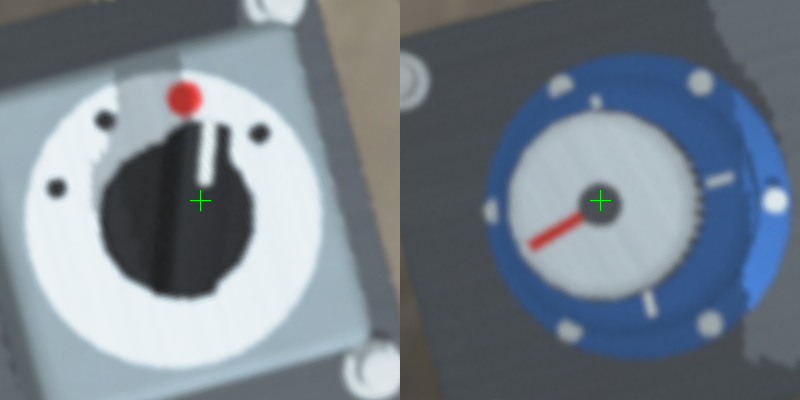

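```bash
cat >> h.py <<'E'
def st(s): print(s,round(ctrl.current_t(),2),wpose()[:3,3].round(4),round(yaw(),2),ctrl.current_contact_force().round(1),ctrl.current_torque().round(2),round(ctrl.current_finger_gap(),4),round(float(np.max(ctrl.current_grasp_force())),1))
CX,CY,Z0,Y0=.536,.093,.0752,170.
def cap(y): ctrl.move_straight([CX,CY,Z0-(Y0-y)/360*.006],rot(y))
E
python3 - <<'E'
from h import *
ctrl.move_ptp([CX,CY,.15],rot(Y0)); ctrl.move_gripper(.075,50)
print(ctrl.move_straight([CX,CY,Z0],velocity=.08,f_stop=15)); st("down")
ctrl.move_gripper(0.0,50); st("closed")
for y in range(160,89,-10): cap(y); st(y)
print(ctrl.current_qpos().round(0))
E
```

```text
False
down 15.11 [0.5363 0.0931 0.0756] 170.0 [ 0.5 -0.2  0.1] [ 0.01 -0.16  0.02] 0.0751 0.0
closed 15.72 [0.5361 0.0932 0.0753] 170.01 [-0.4  2.   1.9] [ 0.44 -0.05  0.06] 0.0421 50.0
160 16.05 [0.536  0.0929 0.0751] 160.2 [-0.5 -0.8  2.9] [-0.06 -0.11 -0.09] 0.0419 50.0
150 16.38 [0.5359 0.0927 0.0749] 150.24 [-1.7 -2.7  5.4] [-0.63  0.33 -0.12] 0.042 50.0
140 16.7 [0.5357 0.0924 0.0747] 140.2 [-3.1 -3.5  6.8] [-0.99  0.61 -0.03] 0.0422 50.0
130 17.02 [0.5355 0.0922 0.0745] 130.19 [-3.8 -5.1  8.8] [-1.24  0.94 -0.13] 0.0418 50.0
120 17.35 [0.5352 0.092  0.0743] 120.18 [-5.7 -6.8 10.8] [-1.43  1.4  -0.13] 0.0419 50.0
110 17.68 [0.5349 0.0918 0.0741] 110.18 [-8.  -6.  12.1] [-1.66  1.8  -0.1 ] 0.042 50.0
100 18.0 [0.5346 0.0918 0.0739] 100.18 [-9.3 -7.8 14.4] [-1.65  2.29 -0.08] 0.0421 50.0
90 18.32 [0.5343 0.0917 0.0737] 90.19 [-11.3  -6.8  16.6] [-1.72  2.76 -0.12] 0.0423 50.0
[ -8.  23. -10. 115.   6.  43. -22.]
```

```bash
sed -i 's/^CX,CY.*/CX,CY,Z0,Y0=.5335,.0908,.0755,170./' h.py
python3 - <<'E'
from h import *
cap(87); st(87)
y=87
while y>5:
    y-=3; cap(y); st(y)
    if abs(ctrl.current_torque()[2])>.35: break
print(ctrl.current_qpos().round(0))
E
```

```text
87 18.57 [0.5339 0.0915 0.074 ] 87.26 [ 2.5  3.1 -2.6] [ 0.68 -0.78 -0.11] 0.0418 50.0
84 18.82 [0.5338 0.0914 0.074 ] 84.23 [ 3.3  5.4 -3.2] [ 1.01 -0.84 -0.1 ] 0.0423 50.0
81 19.07 [0.5337 0.0914 0.0739] 81.23 [ 2.5  5.  -3.3] [ 1.03 -0.72 -0.03] 0.0422 50.0
78 19.32 [0.5336 0.0914 0.0739] 78.24 [ 2.3  4.9 -2.7] [ 1.07 -0.52 -0.12] 0.0419 50.0
75 19.57 [0.5335 0.0915 0.0738] 75.23 [ 1.2  5.  -1.9] [ 1.21 -0.36 -0.1 ] 0.0419 50.0
72 19.82 [0.5334 0.0915 0.0738] 72.22 [ 1.   5.2 -1.4] [ 1.2  -0.25 -0.09] 0.0416 50.0
69 20.07 [0.5333 0.0915 0.0737] 69.23 [-0.   5.1 -2.3] [ 1.33 -0.08 -0.05] 0.0419 50.0
66 20.32 [0.5332 0.0916 0.0736] 66.23 [ 0.1  5.4 -1.7] [ 1.33  0.02 -0.12] 0.0418 50.0
63 20.57 [0.5331 0.0916 0.0736] 63.25 [-0.6  4.4 -0.5] [1.4  0.16 0.26] 0.0419 50.0
60 20.82 [0.5331 0.0917 0.0736] 60.33 [-2.   6.1  1.1] [1.27 0.29 1.16] 0.0421 50.0
[-14.  22.  -4. 116.   2.  42. -48.]
```

Run:
```python
from h import *
for y in (61,62,63,64,65,66,67,68,71,75): cap(y); ctrl.wait(.1); st(y)
```

```text
61 21.18 [0.5331 0.0917 0.0736] 61.33 [-1.2  5.1 -0.2] [1.35 0.32 0.84] 0.0423 50.0
62 21.52 [0.5331 0.0917 0.0736] 62.3 [-0.5  5.7  0.4] [1.4  0.27 0.57] 0.0419 50.0
63 21.88 [0.5331 0.0916 0.0736] 63.28 [0.1 5.5 0.1] [1.38 0.21 0.27] 0.042 50.0
64 22.23 [0.5331 0.0916 0.0736] 64.26 [-1.7  6.5 -0.3] [ 1.43  0.13 -0.03] 0.0416 50.0
65 22.57 [0.5332 0.0916 0.0736] 65.25 [ 0.   6.5 -0.5] [ 1.43  0.08 -0.04] 0.0419 50.0
66 22.93 [0.5332 0.0916 0.0736] 66.25 [-0.2  5.9 -1.2] [1.45 0.06 0.02] 0.042 50.0
67 23.27 [0.5333 0.0916 0.0737] 67.25 [ 0.4  6.3 -0.5] [ 1.41 -0.04  0.  ] 0.042 50.0
68 23.62 [0.5333 0.0915 0.0737] 68.25 [-0.1  5.8 -0.8] [ 1.4  -0.1   0.06] 0.0421 50.0
71 23.98 [0.5334 0.0915 0.0737] 71.25 [ 0.4  5.9 -1.6] [ 1.34 -0.2   0.1 ] 0.0419 50.0
75 24.32 [0.5335 0.0915 0.0738] 75.26 [ 1.2  5.7 -1.7] [ 1.23 -0.35  0.11] 0.0419 50.0
```

Run:
```python
from h import *; import pickle
for y in (90,105,120,135,147,154.2): cap(y); st(y)
ctrl.wait(.5); st("end"); print(ctrl.current_qpos().round(0))
c=shot("top","t2"); a=cv2.resize(c["frame"][130:250,230:390],None,fx=5,fy=5,interpolation=cv2.INTER_CUBIC); cv2.imwrite("pics/t2c.png",a)
```

```text
90 24.73 [0.534  0.0914 0.0741] 90.26 [ 3.5  5.4 -5.1] [ 1.23 -1.08  0.11] 0.042 50.0
105 25.14 [0.5345 0.0915 0.0744] 105.27 [ 7.4  6.  -7. ] [ 1.32 -1.86  0.08] 0.042 50.0
120 25.55 [0.5349 0.0917 0.0747] 120.27 [ 10.4   6.8 -10. ] [ 1.6  -2.52  0.06] 0.0423 50.0
135 25.96 [0.5353 0.092  0.075 ] 135.27 [ 12.3   9.3 -13.4] [ 1.98 -3.09  0.06] 0.0423 50.0
147 26.32 [0.5355 0.0924 0.0753] 147.29 [ 14.2  10.3 -14.4] [ 2.33 -3.41  0.12] 0.0418 50.0
154.2 26.59 [0.5356 0.0926 0.0754] 154.51 [ 15.2  11.4 -15.1] [ 2.55 -3.55  0.11] 0.0422 50.0
end 27.09 [0.5356 0.0926 0.0754] 154.47 [ 14.2   9.6 -14.9] [ 2.54 -3.64  0.06] 0.0421 50.0
[  4.  24. -25. 115.  14.  44.  35.]
```

View pics/t2c.png

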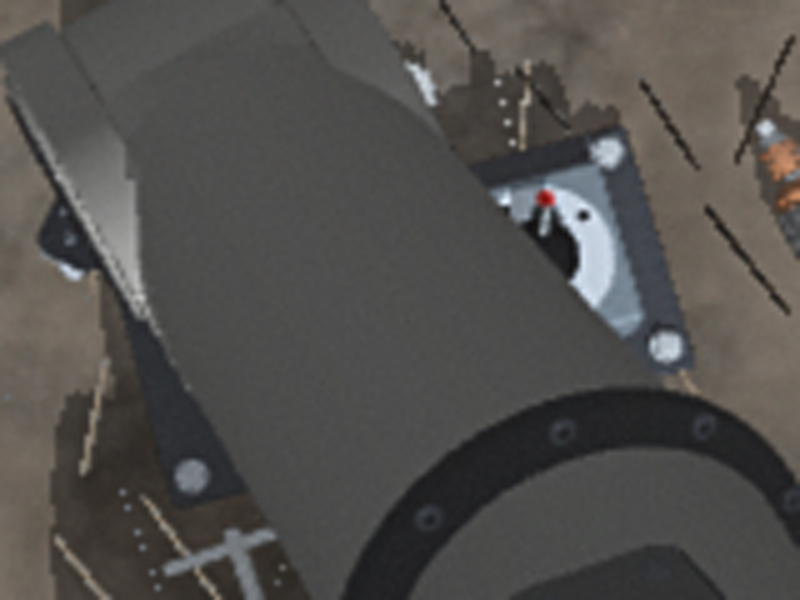

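Run:
```python
from h import *
ctrl.move_straight([.5354,.0924,.0754],rot(154.2)); ctrl.wait(.3); st("relax")
c=shot("wrist","w3")
cv2.imwrite("pics/r3.png",rectify(c,.535,.092,.0945,n=400))
```

```text
relax 27.69 [0.5358 0.0927 0.0753] 154.36 [ 5.6  4.7 -9.7] [ 1.03 -1.63  0.13] 0.0419 50.0
```

View pics/r3.png

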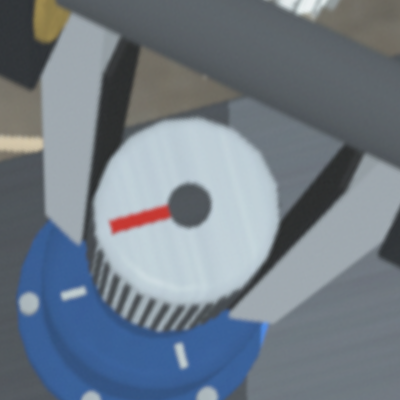

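```bash
python3 -c "
from h import *
print(sign_off())"
```

```text
the job is handed in; nothing more can be done
None
```

The job is handed in: the selector knob is at the red mark, and the end cap was screwed down until it bottomed out, then backed off a quarter turn (about 90°, read from the wrist angle and consistent with the red line in the last picture). The cap is still gripped, and I did not touch the loose parts.

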